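# Set the bottom-bracket adjuster and tighten its lock ring

## Task

On the bottom-bracket stand, turn the black adjuster knob clockwise until its yellow pointer stands at the red clip on the dial. Then push the lock ring's handle round clockwise by its red post until the ring is tight, pushing with about 15 N at the post (more than 23 N would over-tighten it), and let go with the pointer still at the clip. Leave the other things on the bench where they are.

Things in the scene. Friction and masses are not known exactly. Their poses are not given: they have to be found in the camera images.
- stand: fixed steel base plate, 130 mm (x) by 120 mm (y), carrying an upright blue bottom-bracket shell. Origin: centre of the underside, on the common vertical axis of shell, lock ring, dial and knob; z up. Two cut blue tube stubs, up to 45 mm high, reach 90 mm out on its +x side
- axis (a point): point on the common vertical axis, 70 mm above the bench, at the upper face of the fixed white dial plate (82 mm dia, 66-70 mm above the bench). The lock ring lies below it (70 mm dia, 50-62 mm), the black knob above it (71-129 mm)
- knob_grip (a point): point on the axis inside the black knob's grip bar, 115 mm above the bench. The bar is 46 mm long, 16 mm thick, 82 to 129 mm above the bench, over a 48 mm dia skirt. Its x axis lies along the bar, away from the yellow pointer; pinch the bar across its y axis. The knob turns with light friction (0.06 N m) and stays where it is left
- pointer (a point): tip of the yellow pointer on the knob's skirt, 33 mm from the axis, 73 mm above the bench; turns with the knob
- mark (a point): where the pointer's tip must stand: just inside the red index clip on the rim of the white dial, 33 mm from the axis, 73 mm above the bench. The clip does not move. It stands 0.4 to 1.35 rad clockwise (seen from above) of the pointer at the start
- handle_post (a point): middle of the grip length of the red upright round post at the end of the lock ring's flat handle, 78 mm above the bench, 90 mm from the axis. Post: 16 mm dia, graspable 62 to 93 mm above the bench; handle arm: 14 mm wide, top at 60 mm, runs inwards to the ring. The post spins freely on its pin
- lock_ring: steel lock ring with the handle; origin on the axis at bench height, z up. Pushed clockwise (seen from above) it runs freely, about 1 N at the post, for 0.6 to 1.1 rad, then meets a wave washer and tightens. The angle where that happens is not known beforehand (it differs by up to 0.6 rad) and cannot be seen
- washer (a joint): how far the ring has been turned on after meeting the wave washer, rad; 0 = not tight. The push at the post, square to the handle, jumps to about 7 N on meeting it, then rises 83 N per rad: 11 N at 0.05 (just tight), 15 N at 0.10, 23 N at 0.20 (over-tight). Friction holds the ring when let go; it may spring back to about 0.07
- bearing_cup: bystander: black bottom-bracket cup, 47 mm across, 24 mm high; origin at the centre of its underside
- cup_tool: bystander: grey round splined cup tool, 25 mm across, 48 mm high; origin at the centre of its underside
- the_pedal: bystander: black pedal, 78x94x22 mm; origin at the centre of its underside
- grease: bystander: white and red grease jar with a black lid, 54 mm across, 70 mm high; origin at the centre of its underside
- cleaning_brush: bystander: green brush with black bristles, 18x175x24 mm; origin at the centre of its underside
- spoke_tool: bystander: red round spoke key, 34x43x9 mm; origin at the centre of its underside
Not all that is in view belongs to the job. Several things have the shape of the stand; the one meant has the colours described above.

How it is judged:
On the way, in this order (a step that is already met when the one before it is completed fails the run):
1. the pointer stands at the red clip while the lock ring is still loose (horizontal distance between pointer and mark below 0.004 m and value of joint washer below 0.02 rad), for 0.2 s.
2. the lock ring is turned tight against its washer (value of joint washer above 0.05 rad), for 0.2 s.
At the end, for the whole second after the job is handed in: the pointer's tip stands within 4 mm of its place at the red clip (seen from above) and the lock ring is tight and at rest (washer above 0.05 rad) (horizontal distance between pointer and mark below 0.004 m and value of joint washer above 0.05 rad and velocity of joint washer between -0.02 and 0.02 rad/s); the robot touches nothing.
It fails at once if the lock ring is over-tightened (washer beyond 0.20 rad, about 23 N at the post) (value of joint washer above 0.2 rad).
It fails at once if a bystander is moved more than 20 mm (distance of any of bearing_cup, cup_tool, the_pedal, grease, cleaning_brush, spoke_tool from where it was at the start of the episode above 0.02 m).
It also fails if it takes over 64 s, if anything falls off the work surface, if the arm or the gripper's body presses on something with over 40 N, if the wrist force passes 120 N, or if a joint passes its speed limit or range.

## Robot

A 6-joint arm with a two-finger parallel gripper is mounted at the origin on a cart in front of the work surface, level with it; the furniture and walls round the work are solid. World frame = base frame: x ahead of the robot, y to its left, z up, the work surface at z = 0. Lengths are in m, angles in rad, forces in N, time in s.
With the tool pointing down it reaches from about 0.35 to 0.775 m from the base axis. Payload 7.3 kg.
Tool frame: the origin (TCP) lies between the finger pads; the fingertips stand 25 mm ahead of it and the grasp point (between the pads) lies 6 mm ahead of it; y points along the fingers, z is the direction in which the jaws open and shut, and the axes are right-handed (so a half turn about y gives the same grasp; the last joint's range is limited). The gripper opens to 92 mm and grips with 3 to 60 N. Pads are 19 mm wide; open, the fingers measure 130 mm over their backs; the gripper's body (75 mm by 190 mm) begins 47 mm behind the grasp point.
Start: joints at [-1.254, 0.342, 1.524, -0, 1.275, -0.146], TCP at [0.234, -0.47, 0.252] pointing down, gripper open.
Joint ranges: [-2.53, 2.53], [-0.77, 2.02], [0.04, 2.7], [-1, 4.14], [0.28, 2.66], [-3.11, 3.11]. Speed limits (rad/s): [2.57, 2.57, 3.14, 3.14, 3.14, 3.14].

## Interface

Orientations are given as [roll, pitch, yaw] about the fixed x, y, z axes, in that order (R = Rz(yaw) Ry(pitch) Rx(roll)).
In Python, from cell import sensors, read_camera, hand_in gives the robot as it stands. The module is installed in compiled form; this text tells all that it offers.
- The arm moves only by the tool send_rows, never from a script. Its argument "motion" is a list that holds one entry, the list of rows, each a list of 4 numbers: the shift along the tool's x, y, z in m, then the turn about the tool's y in degrees. In form: [[[tx, ty, tz, twist], ...]]. A call has 1 to 8 rows; each row is the pose to reach, as a shift and turn from the pose measured when the call began, along the tool's axes at that moment; what a row does not reach only later rows make up. A row lasts 1/10 s, in which the tool goes at most 50 mm and 8.59 degrees, less where a joint would pass 70% of its speed; a pose out of reach is approached as far as the arm can. A call with a gripper value outside its range is refused whole. "gripper" is the opening, from 0 (shut) to 1 (fully open), set as the call begins (left out, the last holds). The fingers move at their own pace and stop on an object; "grip_force" is the grip in N (left out, the last holds). Time passes only in rows, so rows that repeat a pose let the fingers close. It gives the time, the measured TCP pose, the force and the opening at its end, in the units of the state.
- sensors.observe(): the state, without advancing time (a new reading comes with each control period).
- read_camera(name): name is "side" or "top" or "wrist"; returns a dict with "frame" (480x640x3 uint8, red, green, blue), "fx", "fy", "cx", "cy" (pixels), "distortion" ([k1, k2, p1, p2, k3] as OpenCV has them; the pictures are not rectified), "extrinsics" (4x4, takes a point from world to camera coordinates). Camera axes: x right, y up, looking along -z (the intrinsics and any distortion apply to the point x, -y, -z); pixel columns grow to the right and rows downward; lengths in m; the calibration is good to about 2 mm. A picture is of the moment at which its call begins. There is no depth.
- hand_in(): hands the job in, once; it reports no verdict.
The state is a dict: "time": time; "qpos": joint angles; "qvel": joint speeds; "joint_efforts": joint torques, N m; "tool_pos": TCP position; "tool_rot": TCP orientation; "contact_force": force on the tool from outside, world axes, zero at the start; "torque": the same for the moment, N m; "opening": finger opening in m.
Only numpy, scipy, OpenCV 4.12 (cv2) and the standard library are available. Lean on these libraries where they do the work, as an engineer would, in place of code of your own. Each camera call takes 0.05 s, during which the arm holds its last target.

## Working session

There is one attempt and no reset: what is moved stays moved. The work goes in short steps, Python scripts to look and compute and a tool call to move; the robot and the scene stay as the last step left them, time stands still between calls to the robot, and variables do not carry over. Pictures are saved under pics/ and viewed, and the job is handed in when it is done.

Besides the shell and the picture viewer there is one more tool, called after ">>>" by a JSON object that holds its "fn" and its "kwargs", one argument or row to a line. send_rows: Moves the arm, as the interface text tells. Its arguments: {"type":"object","properties":{"motion":{"type":"array"},"gripper":{"type":"number"},"grip_force":{"type":"number"}},"required":["motion"]}

```bash
mkdir -p pics; python3 - <<'E'
from cell import sensors, read_camera
import cv2,pickle
s=sensors.observe();print(s)
for n in("top","side","wrist"):
    c=read_camera(n);pickle.dump(c,open(f"{n}0.pkl","wb"));cv2.imwrite(f"pics/{n}0.png",c["frame"][:,:,::-1]);print(n,c["fx"],c["cx"],c["cy"],c["distortion"],c["extrinsics"])
E
```

```text
{'time': 0.0, 'qpos': array([-1.25402684e+00,  3.42729243e-01,  1.52503504e+00, -5.43836572e-06,
        1.27537558e+00, -1.45994520e-01]), 'qvel': array([ 0.00053778, -0.0003722 ,  0.0005676 ,  0.00122787,  0.00038545,
       -0.00047594]), 'joint_efforts': array([ 1.97278525e-03, -4.31242919e+01, -2.44212663e+01,  7.19079142e-02,
        5.60267537e-02, -1.26455443e-04]), 'tool_pos': array([ 0.23427653, -0.46941499,  0.25103525]), 'tool_rot': array([-1.57232783e+00,  2.19937481e-04, -2.67882723e+00]), 'contact_force': array([0.1976285 , 0.53007327, 0.02976193]), 'torque': array([-0.01518161, -0.02258373,  0.00154124]), 'opening': 0.09191128612352602}
top 433.0607643872407 324.8872764452276 240.263159633716 [-0.02901739  0.          0.          0.          0.        ] [[-0.00208726 -0.99993935 -0.01081426 -0.09365141]
 [ 0.99410539 -0.00324709  0.10836942 -0.54838187]
 [-0.10839797 -0.01052432  0.99405187 -1.27971422]
 [ 0.          0.          0.          1.        ]]
side 479.3174174103282 323.6250343380264 249.33346623615836 [-0.06810776  0.          0.          0.          0.        ] [[ 0.97879063 -0.2040649   0.01806691 -0.53809967]
 [ 0.08150478  0.46880465  0.8795335  -0.09996502]
 [-0.18795176 -0.85940661  0.47549386 -1.36073433]
 [ 0.          0.          0.          1.        ]]
wrist 349.91808218503184 320.05106022995597 241.11007748552035 [-0.03686602  0.          0.          0.          0.        ] [[ 0.44602707 -0.89501733 -0.00195903 -0.52414819]
 [ 0.85636119  0.42739729 -0.28978797  0.03648887]
 [ 0.26020254  0.12757564  0.95708887 -0.39076893]
 [ 0.          0.          0.          1.        ]]
```

View pics/top0.png

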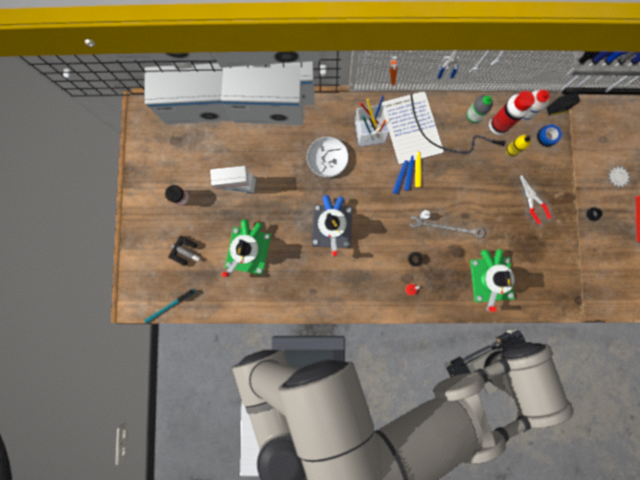

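View pics/side0.png

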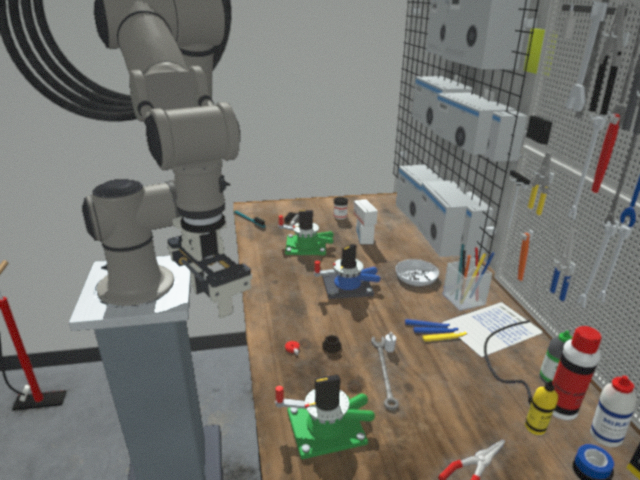

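View pics/wrist0.png

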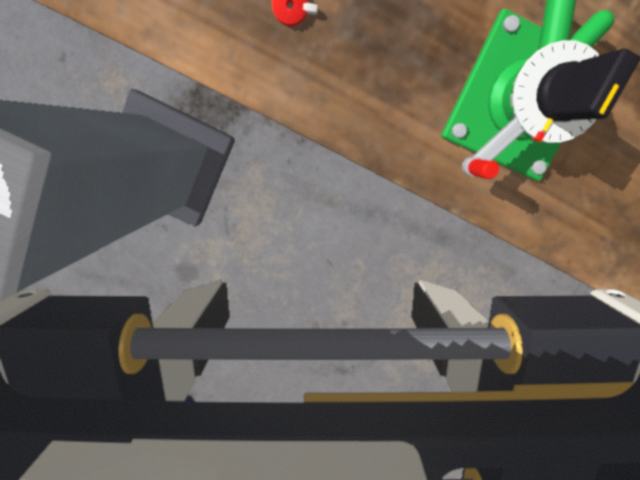

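Candidates for the stand, by top-view pixel: green at (246,250), blue at (332,225), green at (492,278). The description says blue shell and blue stubs, so I choose (332,225). Next I check it in a close crop.

```bash
python3 - <<'E'
import cv2,numpy as np
a=cv2.imread("pics/top0.png")[185:265,290:375];b=cv2.imread("pics/side0.png")[235:305,305:390]
a=cv2.resize(a,(640,600),interpolation=cv2.INTER_CUBIC);b=cv2.resize(b,(680,560),interpolation=cv2.INTER_CUBIC)
cv2.imwrite("pics/ca.png",a);cv2.imwrite("pics/cb.png",b)
E
```

```text
(no output)
```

View pics/ca.png

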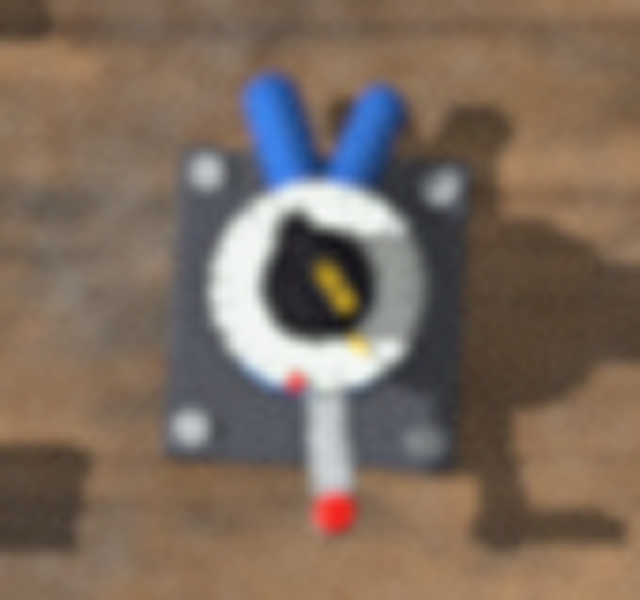

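View pics/cb.png

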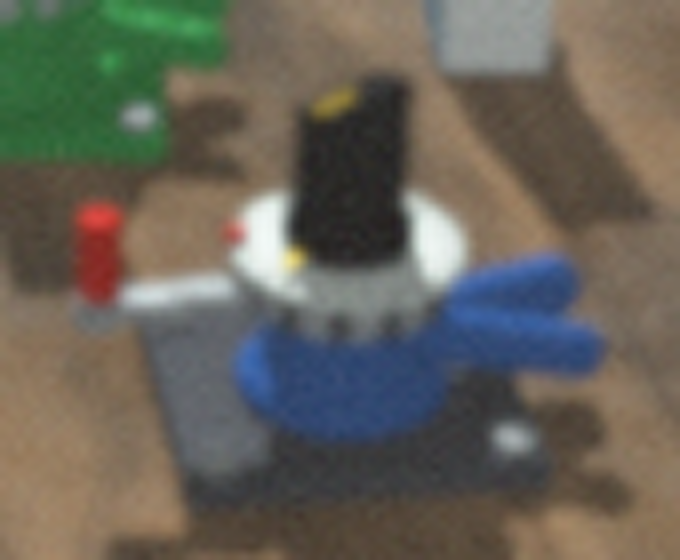

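Confirmed: blue shell and stubs on a dark plate. In the crop, the pointer tip is at about (360,345), the clip at (296,382) and the post at (335,513).

```bash
cat > h.py <<'E'
import cv2,numpy as np,pickle
from scipy.spatial.transform import Rotation as R
def ray(c,u,v):
    K=np.array([[c["fx"],0,c["cx"]],[0,c["fy"],c["cy"]],[0,0,1.]])
    p=cv2.undistortPoints(np.array([[[u,v]]],float),K,np.array(c["distortion"]))[0,0]
    T=np.array(c["extrinsics"]);d=T[:3,:3].T@np.array([p[0],-p[1],-1]);o=-T[:3,:3].T@T[:3,3]
    return o,d
def at(c,u,v,z):
    o,d=ray(c,u,v);return o+d*(z-o[2])/d[2]
def proj(c,P):
    T=np.array(c["extrinsics"]);P=np.atleast_2d(P)@T[:3,:3].T+T[:3,3];P=P*[1,-1,-1]
    K=np.array([[c["fx"],0,c["cx"]],[0,c["fy"],c["cy"]],[0,0,1.]])
    return cv2.projectPoints(P,np.zeros(3),np.zeros(3),K,np.array(c["distortion"]))[0][:,0]
def Rt(s): return R.from_euler("xyz",s["tool_rot"]).as_matrix()
E
python3 - <<'E'
from h import *
from cell import sensors
c=pickle.load(open("top0.pkl","rb"))
sx,sy=85/640,80/600
f=lambda u,v,z:at(c,290+u*sx,185+v*sy,z).round(4)
print("dial",f(318,285,.07),"ptr",f(362,346,.073),"clip",f(296,382,.073),"post",f(335,513,.093),"barref")
for p in [(206,172),(442,186),(190,428),(425,440)]: print(f(*p,.01))
print(Rt(sensors.observe()))
E
```

```text
dial [ 0.5947 -0.1173  0.07  ] ptr [ 0.5701 -0.1342  0.073 ] clip [ 0.5561 -0.1085  0.073 ] post [ 0.5032 -0.1232  0.093 ] barref
[ 0.6509 -0.0718  0.01  ]
[ 0.6447 -0.1687  0.01  ]
[ 0.5448 -0.0653  0.01  ]
[ 0.5395 -0.1609  0.01  ]
[[-8.94814098e-01 -3.69169300e-04  4.46438791e-01]
 [-4.46438922e-01  1.05176362e-03 -8.94813490e-01]
 [-1.39210411e-04 -9.99999379e-01 -1.10594446e-03]]
```

>>> {"fn": "send_rows", "kwargs": {
  "motion": [
    [[-0.047,-0.006,-0.017,-1],[-0.093,-0.012,-0.033,-2],[-0.14,-0.018,-0.05,-3],[-0.186,-0.024,-0.067,-4],[-0.233,-0.03,-0.083,-5],[-0.279,-0.036,-0.1,-6],[-0.326,-0.042,-0.117,-7],[-0.372,-0.05,-0.133,-8]]
  ],
  "gripper": 1
}}

```text
time: 0.95
tool_pos: [0.5087, -0.1826, 0.3014]
tool_rot: [-1.573, -0.0, -2.538]
contact_force: [-0.1, -0.6, 0.5]
opening: 0.0919
```

```bash
cat > snap.py <<'E'
import sys
from h import *
from cell import sensors,read_camera
n,tag=sys.argv[1],sys.argv[2]
c=read_camera(n);s=sensors.observe();pickle.dump((c,s),open(f"{tag}.pkl","wb"))
f=c["frame"][:,:,::-1].copy();cv2.imwrite(f"pics/{tag}.png",f)
print(s["time"],s["tool_pos"].round(4),s["tool_rot"].round(4),s["contact_force"].round(2),s["opening"])
if len(sys.argv)>3:
    x,y,w,h,k=map(int,sys.argv[3:]);cv2.imwrite(f"pics/{tag}c.png",cv2.resize(f[y:y+h,x:x+w],None,fx=k,fy=k,interpolation=cv2.INTER_CUBIC))
E
python3 snap.py wrist w1
```

```text
1.0 [ 0.5133 -0.1774  0.3026] [-1.5717  0.0057 -2.5328] [0.44 3.84 1.05] 0.09171612673643749
```

View pics/w1.png

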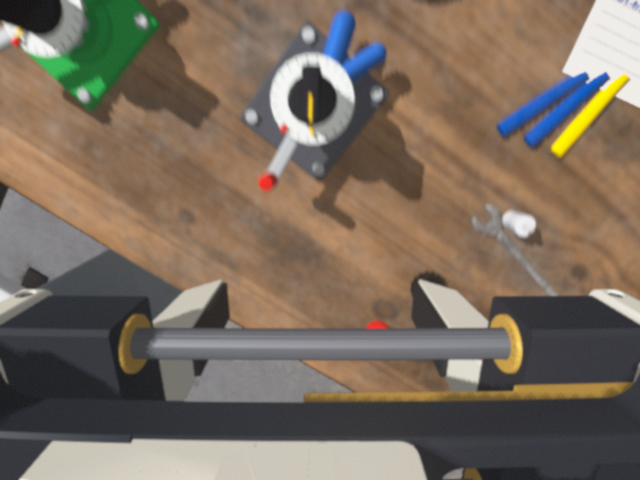

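```bash
python3 snap.py wrist w2 230 10 160 190 4; mv pics/w2c.png pics/w2d.png; python3 -c "
import cv2;i=cv2.imread('pics/w2d.png');print(i.shape);cv2.imwrite('pics/w2c.png',cv2.resize(i,(0,0),fx=.78,fy=.78))"; python3 -c "
from h import *
c,s=pickle.load(open('w2.pkl','rb'))
cv2.imwrite('pics/w2e.png',cv2.resize(c['frame'][40:160,255:375,::-1],None,fx=5,fy=5,interpolation=cv2.INTER_CUBIC))"
```

```text
1.05 [ 0.5111 -0.1802  0.3019] [-1.5712  0.0029 -2.5323] [ 0.38 -0.04 -0.3 ] 0.09142214531257051
(760, 640, 3)
```

View pics/w2e.png

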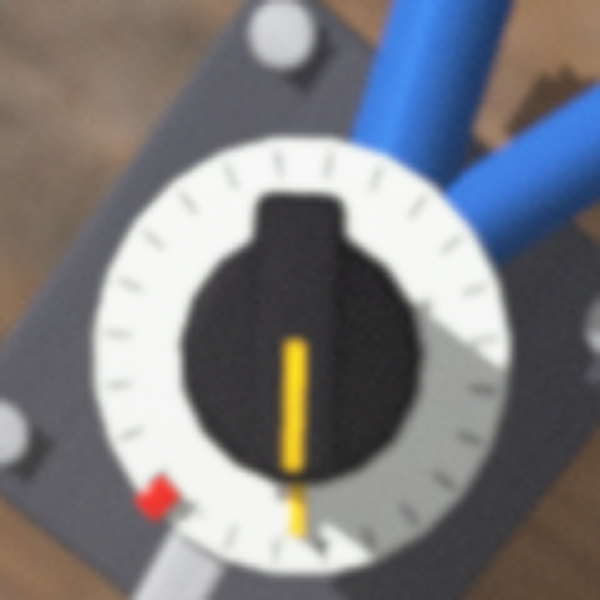

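View pics/w2c.png

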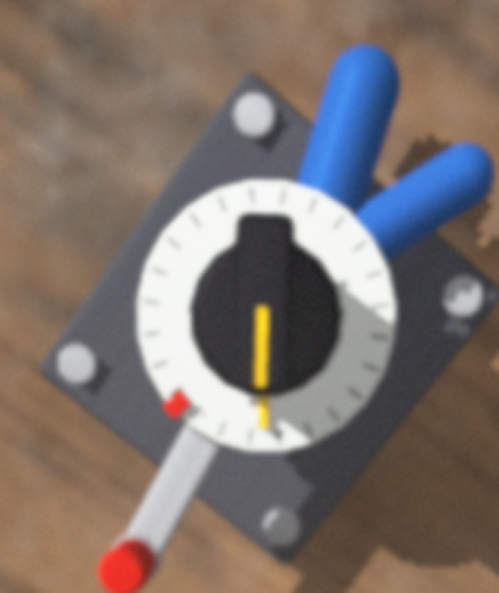

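```bash
python3 - <<'E'
from h import *
c,s=pickle.load(open('w2.pkl','rb'))
f=lambda u,v,z:at(c,255+u/5-.4,40+v/5-.4,z)
A=f(303,356,.07);P=f(298,535,.073);M=f(158,497,.074);H=at(c,230+125/3.12,10+566/3.12,.093)
# bar top far edge corners
for n,p in (("A",A),("P",P),("M",M),("H",H),("barend",(f(265,197,.129)+f(335,197,.129))/2),("slot0",f(295,342,.129)),("slot1",f(292,470,.129))):
    d=p-A;print(n,p.round(4),"r",np.hypot(*d[:2]).round(4),"ang",np.degrees(np.arctan2(d[1],d[0])).round(1))
print(Rt(s).round(4), s["tool_pos"])
for p in [(254,114),(464,296),(76,364),(281,526)]: print(at(c,230+p[0]/3.12,10+p[1]/3.12,.01).round(4))
E
```

```text
A [ 0.5946 -0.1144  0.07  ] r 0.0 ang 0.0
P [ 0.5659 -0.1331  0.073 ] r 0.0342 ang -147.0
M [ 0.5561 -0.106   0.074 ] r 0.0394 ang 167.7
H [ 0.5067 -0.1217  0.093 ] r 0.0882 ang -175.3
barend [ 0.6116 -0.1032  0.129 ] r 0.0203 ang 33.6
slot0 [ 0.5928 -0.1151  0.129 ] r 0.002 ang -158.3
slot1 [ 0.5757 -0.1263  0.129 ] r 0.0223 ang -147.9
[[-8.201e-01  2.100e-03  5.723e-01]
 [-5.723e-01  2.000e-03 -8.201e-01]
 [-2.900e-03 -1.000e+00 -4.000e-04]] [ 0.51108184 -0.18017103  0.30193494]
[ 0.6505 -0.0696  0.01  ]
[ 0.6445 -0.1671  0.01  ]
[ 0.5429 -0.0631  0.01  ]
[ 0.5373 -0.1601  0.01  ]
```

>>> {"fn": "send_rows", "kwargs": {
  "motion": [
    [[-0.04,0.01,-0.002,1],[-0.08,0.03,-0.004,2],[-0.105,0.06,-0.006,2],[-0.105,0.1,-0.006,2],[-0.105,0.14,-0.006,2],[-0.105,0.165,-0.006,2],[-0.105,0.178,-0.006,2],[-0.105,0.183,-0.006,2]]
  ]
}}

```text
time: 1.85
tool_pos: [0.5934, -0.1152, 0.118]
tool_rot: [-1.573, 0.001, -2.568]
contact_force: [-0.7, -0.9, 0.1]
opening: 0.0919
```

```bash
python3 snap.py wrist w3; python3 -c "
from h import *
c,s=pickle.load(open('w3.pkl','rb'))
print(Rt(s).round(4), proj(c,[[.594,-.115,.129],[.594,-.115,.07]]))"
```

```text
1.9 [ 0.5938 -0.1153  0.1184] [-1.5723e+00  2.0000e-03 -2.5678e+00] [-1.24 -0.4  -0.63] 0.09172436968070406
[[-8.399e-01  9.000e-04  5.428e-01]
 [-5.428e-01  2.300e-03 -8.399e-01]
 [-2.000e-03 -1.000e+00 -1.500e-03]] [[320.47780068 338.92983225]
 [320.66437194 280.23667145]]
```

View pics/w3.png

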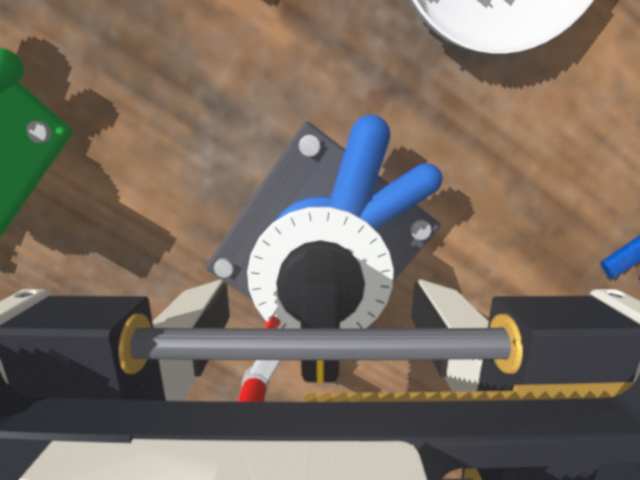

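The bar (x about 320) is centred between the pads and square to them, so I close the gripper.

>>> {"fn": "send_rows", "kwargs": {
  "motion": [
    [[0,0,0,0],[0,0,0,0],[0,0,0,0],[0,0,0,0],[0,0,0,0],[0,0,0,0],[0,0,0,0],[0,0,0,0]]
  ],
  "gripper": 0,
  "grip_force": 20
}}

```text
time: 2.7
tool_pos: [0.5937, -0.1153, 0.1184]
tool_rot: [-1.572, 0.002, -2.568]
contact_force: [0.1, -0.3, 0.0]
opening: 0.0323
```

>>> {"fn": "send_rows", "kwargs": {
  "motion": [
    [[0,0,0,0],[0,0,0,0],[0,0,0,0],[0,0,0,0]]
  ]
}}

```text
time: 3.1
tool_pos: [0.5936, -0.115, 0.1183]
tool_rot: [-1.573, 0.002, -2.568]
contact_force: [-1.2, 1.4, 1.2]
opening: 0.016
```

>>> {"fn": "send_rows", "kwargs": {
  "motion": [
    [[0,0,0,7],[0,0,0,14],[0,0,0,21],[0,0,0,28],[0,0,0,35],[0,0,0,41],[0,0,0,44],[0,0,0,44]]
  ]
}}

```text
time: 3.9
tool_pos: [0.5934, -0.1144, 0.1183]
tool_rot: [-1.574, -0.001, 2.947]
contact_force: [-1.7, 3.9, 0.6]
opening: 0.0156
```

```bash
python3 snap.py wrist w4 240 180 160 140 5; python3 snap.py top t4 290 185 85 80 7
```

```text
3.95 [ 0.5934 -0.1144  0.1183] [-1.5741e+00 -6.0000e-04  2.9489e+00] [-2.08  4.97  1.59] 0.015977678233329254
4.0 [ 0.5934 -0.1144  0.1183] [-1.5742e+00 -7.0000e-04  2.9492e+00] [-2.26  5.56  0.48] 0.015644286470799188
```

View pics/w4.png

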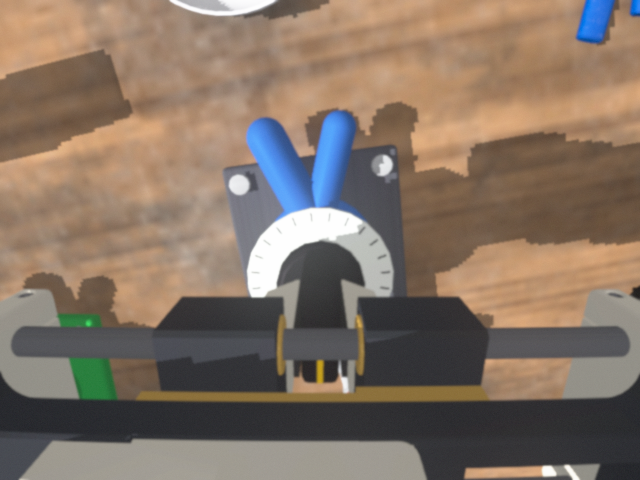

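View pics/t4c.png

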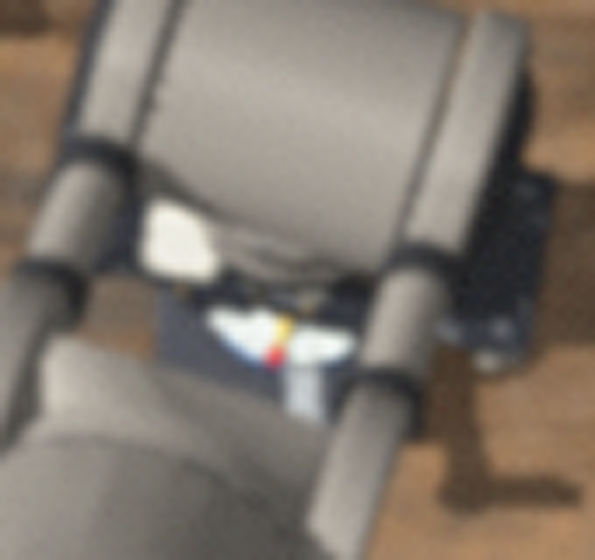

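```bash
python3 snap.py side s4 305 235 85 70 8;python3 - <<'E'
from h import *
c,s=pickle.load(open('t4.pkl','rb'))
f=lambda u,v,z:at(c,290+u/7-.4,185+v/7-.4,z)
A=np.array([.594,-.115])
for n,u,v in(("P",286,326),("M",275,358)):
    d=f(u,v,.073)[:2]-A;print(n,d,np.hypot(*d),np.degrees(np.arctan2(d[1],d[0])))
E
```

```text
4.05 [ 0.5934 -0.1144  0.1183] [-1.5742e+00 -6.0000e-04  2.9491e+00] [-1.42  4.7   1.03] 0.015864900076891644
P [-0.02391606  0.00305662] 0.024110593899573516 172.71672319607
M [-0.03737811  0.00769853] 0.038162683867733374 168.36189402439442
```

View pics/s4c.png

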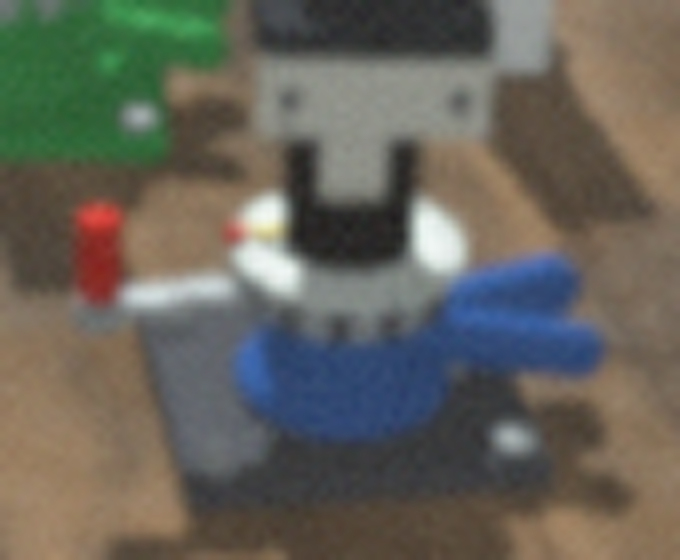

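>>> {"fn": "send_rows", "kwargs": {
  "motion": [
    [[0,0,0,1],[0,0,0,2],[0,0,0,2],[0,0,0,2],[0,0,0,2]]
  ]
}}

```text
time: 4.55
tool_pos: [0.5934, -0.1143, 0.1183]
tool_rot: [-1.574, -0.001, 2.914]
contact_force: [-0.7, 3.6, 0.5]
opening: 0.0158
```

>>> {"fn": "send_rows", "kwargs": {
  "motion": [
    [[0,0,0,0],[0,0,0,0],[0,0,0,0],[0,0,0,0],[0,0,0,0],[0,0,0,0],[0,0,0,0],[0,0,0,0]]
  ],
  "gripper": 0.6
}}

```text
time: 5.35
tool_pos: [0.5935, -0.1143, 0.1183]
tool_rot: [-1.574, -0.001, 2.914]
contact_force: [0.0, 0.2, -0.5]
opening: 0.0551
```

>>> {"fn": "send_rows", "kwargs": {
  "motion": [
    [[0,-0.03,0,0],[0,-0.07,0,0],[0.03,-0.11,0,0],[0.06,-0.12,0,0],[0.09,-0.12,0,0],[0.09,-0.12,0,0],[0.09,-0.12,0,0]]
  ],
  "gripper": 0.6
}}

```text
time: 6.05
tool_pos: [0.5059, -0.0946, 0.2389]
tool_rot: [-1.574, 0.001, 2.914]
contact_force: [0.7, 0.4, -0.5]
opening: 0.0549
```

```bash
python3 snap.py wrist w5 240 60 160 150 4
```

```text
6.1 [ 0.5065 -0.0947  0.2387] [-1.5742e+00  5.0000e-04  2.9143e+00] [ 0.45 -0.61 -0.37] 0.05506502872917987
```

View pics/w5.png

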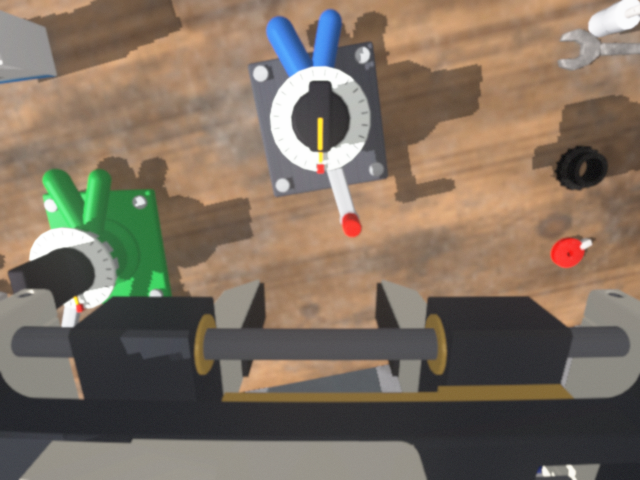

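View pics/w5c.png

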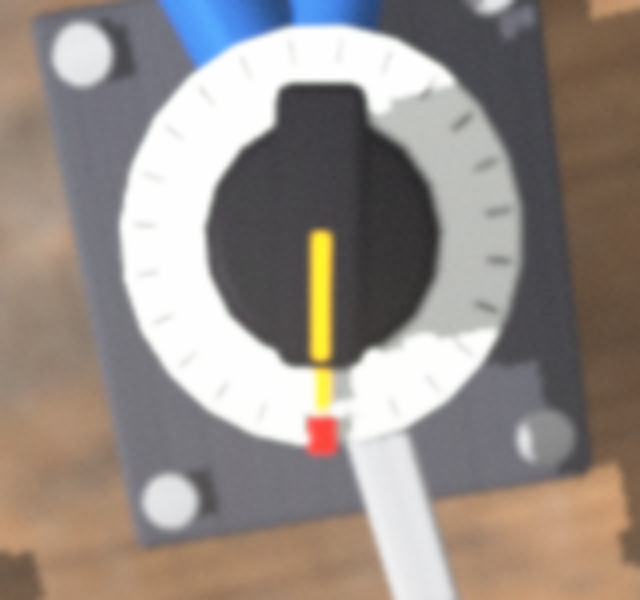

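The pointer tip (324,390 in the crop) sits in line with the clip (322,435) just inside it. Next I measure the post.

```bash
python3 - <<'E'
from h import *
c,s=pickle.load(open('w5.pkl','rb'))
f=lambda u,v,z:at(c,240+u/4-.4,60+v/4-.4,z)
A=f(321,235,.07);print(A)
for n,u,v,z in(("P",324,408,.073),("M",322,428,.074)):
    d=f(u,v,z)-A;print(n,f(u,v,z),np.degrees(np.arctan2(d[1],d[0])))
cv2.imwrite("pics/w5h.png",cv2.resize(c["frame"][180:260,310:400,::-1],None,fx=7,fy=7,interpolation=cv2.INTER_CUBIC))
print(at(c,349.5,218,.093),at(c,352,228,.078),s["qpos"].round(3),Rt(s).round(4))
c,_=pickle.load(open('w1.pkl','rb')); print("green knob approx")
t=pickle.load(open('top0.pkl','rb')); print(at(t,244,248,.13),at(t,232,176,.1))
E
```

```text
[ 0.59533105 -0.11473609  0.07      ]
P [ 0.56158557 -0.10756481  0.073     ] 168.00251304239146
M [ 0.5577546  -0.10625195  0.074     ] 167.2768984966294
[ 0.51376425 -0.12072156  0.093     ] [ 0.50091585 -0.12145875  0.078     ] [-0.336  0.335  1.572  0.004  1.234  1.461] [[-9.743e-01  1.200e-03 -2.254e-01]
 [ 2.254e-01  3.200e-03 -9.743e-01]
 [-5.000e-04 -1.000e+00 -3.400e-03]]
green knob approx
[0.51615744 0.12969837 0.13      ] [0.7299512  0.17482228 0.1       ]
```

View pics/w5h.png

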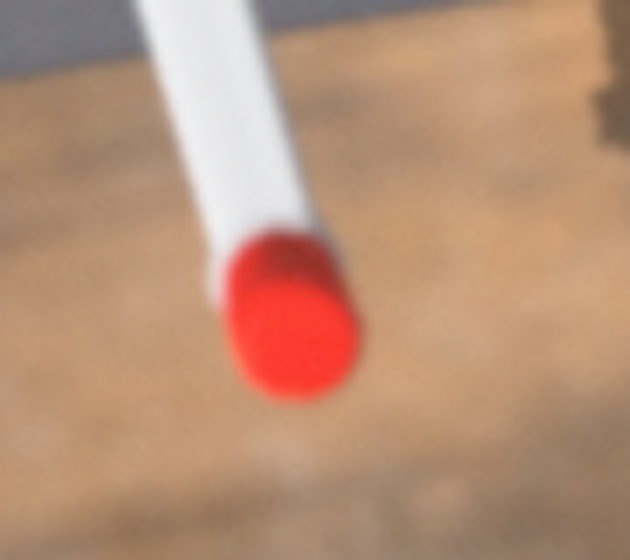

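>>> {"fn": "send_rows", "kwargs": {
  "motion": [
    [[-0.001,0,0.01,-6],[-0.003,0.01,0.02,-12],[-0.004,0.03,0.028,-18],[-0.004,0.06,0.028,-18],[-0.004,0.07,0.028,-18],[-0.004,0.07,0.028,-18]]
  ],
  "gripper": 0.45
}}

```text
time: 6.7
tool_pos: [0.5039, -0.1225, 0.1669]
tool_rot: [-1.576, -0.002, -3.055]
contact_force: [-0.0, -0.8, 0.7]
opening: 0.0417
```

```bash
python3 snap.py wrist w6; python3 snap.py side s6 270 180 150 130 5;python3 -c "
from h import *
c,s=pickle.load(open('w6.pkl','rb'))
print(proj(c,[[.5045,-.1225,.093]]))
print(Rt(s).round(4))"
```

```text
6.75 [ 0.5046 -0.1228  0.1683] [-1.5744e+00  5.0000e-04 -3.0549e+00] [ 0.56 -0.18 -0.54] 0.04147260418827068
6.8 [ 0.505  -0.1229  0.1691] [-1.5735e+00  2.2000e-03 -3.0547e+00] [-0.65 -0.2   0.01] 0.040930878267530814
[[320.44585297 263.6964015 ]]
[[-9.962e-01  2.000e-04  8.660e-02]
 [-8.660e-02  3.600e-03 -9.962e-01]
 [-5.000e-04 -1.000e+00 -3.600e-03]]
```

View pics/w6.png

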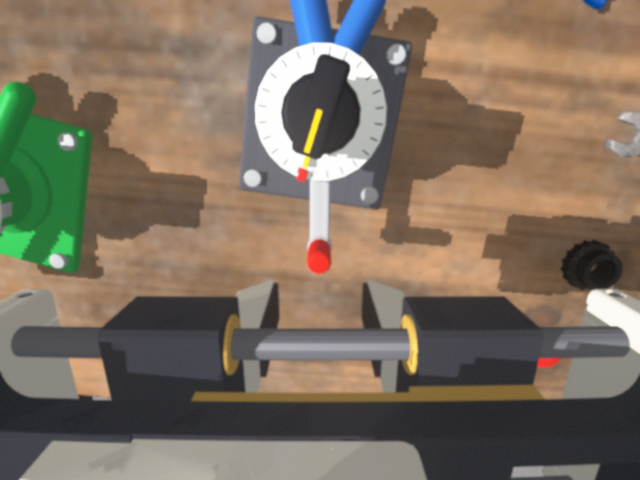

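View pics/s6c.png

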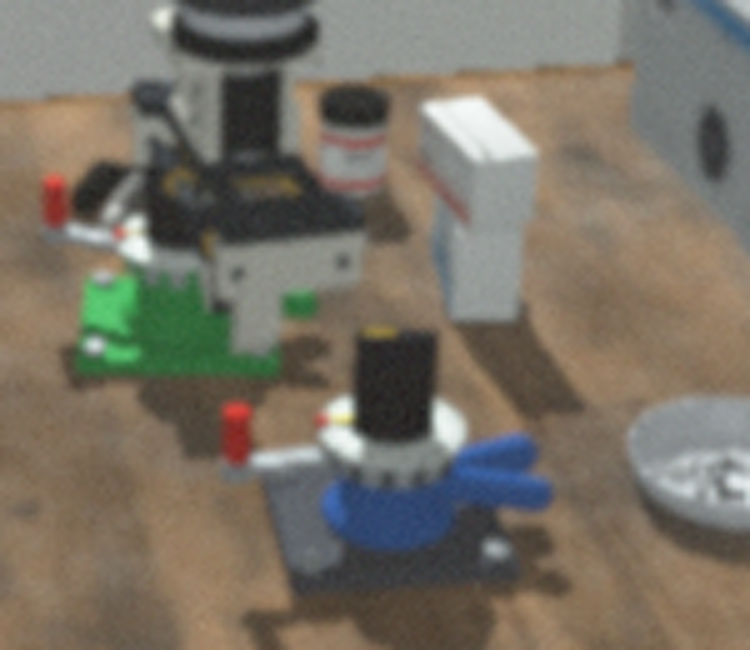

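Post top seen at (319,261) against (320,264) predicted, so the tool is aligned. Descending astride the post.

>>> {"fn": "send_rows", "kwargs": {
  "motion": [
    [[0,0.02,0,0],[0,0.045,0,0],[0,0.065,0,0],[0,0.075,0,0],[0,0.075,0,0],[0,0.075,0,0],[0,0.075,0,0]]
  ],
  "gripper": 0.3
}}

```text
time: 7.5
tool_pos: [0.506, -0.123, 0.0955]
tool_rot: [-1.572, 0.005, -3.055]
contact_force: [0.1, -0.5, -0.8]
opening: 0.0275
```

```bash
python3 snap.py side s7 270 180 150 130 5; python3 -c "
from h import *
c,s=pickle.load(open('s7.pkl','rb'))
print(Rt(s).round(4),s['torque'])"
```

```text
7.55 [ 0.5059 -0.1229  0.0953] [-1.5725  0.0043 -3.0546] [-0.46  0.77  0.57] 0.027302764077667418
[[-0.9962  0.0041  0.0869]
 [-0.0869  0.002  -0.9962]
 [-0.0043 -1.     -0.0017]] [0.02542712 0.06410354 0.01434763]
```

View pics/s7c.png

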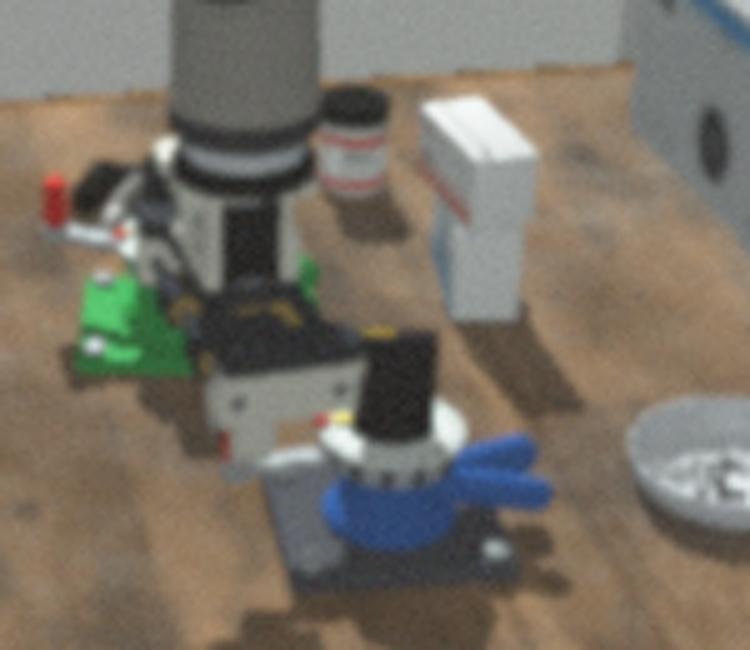

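>>> {"fn": "send_rows", "kwargs": {
  "motion": [
    [[-0.0002,0,-0.0063,4],[-0.0009,0,-0.0125,8],[-0.002,0,-0.0187,12],[-0.0035,0,-0.0248,16],[-0.0054,0,-0.0308,20],[-0.0078,0,-0.0366,24],[-0.0105,0,-0.0423,28],[-0.0137,0,-0.0477,32]]
  ]
}}

```text
time: 8.35
tool_pos: [0.5157, -0.0743, 0.0963]
tool_rot: [-1.574, 0.004, 2.667]
contact_force: [-1.3, -0.6, 0.5]
opening: 0.0274
```

```bash
cat > st.py <<'E'
from h import *
from cell import sensors
s=sensors.observe();d=s["tool_pos"][:2]-np.array([.594,-.115]);th=np.arctan2(d[1],d[0])
if th<0: th+=2*np.pi
t=np.array([np.sin(th),-np.cos(th)]);F=s["contact_force"][:2]
print(s["time"],s["tool_pos"].round(4),s["tool_rot"].round(3),"r",np.hypot(*d).round(4),"th",np.degrees(th).round(2),"xang",np.degrees(np.arctan2(Rt(s)[1,0],Rt(s)[0,0])).round(2),"Ftan",(F@t).round(2),"Frad",(F@d/np.hypot(*d)).round(2),"Fz",s["contact_force"][2].round(1),"q",s["qpos"].round(2))
E
python3 st.py; python3 snap.py side s8 270 180 150 130 5
```

```text
8.35 [ 0.5157 -0.0743  0.0963] [-1.574  0.004  2.667] r 0.0882 th 152.52 xang 152.82 Ftan -1.14 Frad 0.87 Fz 0.5 q [-0.29  0.51  1.74  0.    0.89  1.75]
8.4 [ 0.5161 -0.0736  0.0964] [-1.5748  0.0042  2.6641] [-0.47  0.9   0.06] 0.027614955805770423
```

View pics/s8c.png

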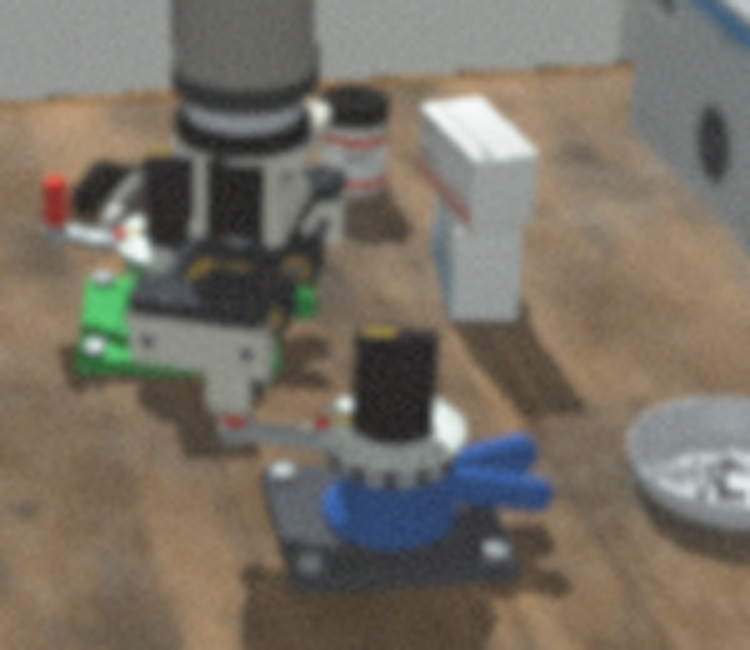

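>>> {"fn": "send_rows", "kwargs": {
  "motion": [
    [[0,0.001,-0.0023,1.5],[-0.0001,0.002,-0.0047,3],[-0.0003,0.002,-0.007,4.5],[-0.0003,0.002,-0.007,4.5]]
  ]
}}

```text
time: 8.8
tool_pos: [0.5198, -0.0676, 0.095]
tool_rot: [-1.575, 0.005, 2.587]
contact_force: [-0.1, 0.3, -0.5]
opening: 0.0271
```

```bash
python3 st.py
```

```text
8.8 [ 0.5198 -0.0676  0.095 ] [-1.575  0.005  2.587] r 0.088 th 147.42 xang 148.21 Ftan 0.2 Frad 0.28 Fz -0.5 q [-0.28  0.52  1.73  0.    0.89  1.85]
```

>>> {"fn": "send_rows", "kwargs": {
  "motion": [
    [[0,0,-0.0023,1.5],[-0.0001,0,-0.0047,3],[-0.0003,0,-0.007,4.5],[-0.0003,0,-0.007,4.5]]
  ]
}}

```text
time: 9.2
tool_pos: [0.5239, -0.0617, 0.0952]
tool_rot: [-1.576, 0.005, 2.508]
contact_force: [-1.1, -1.5, 0.8]
opening: 0.0276
```

```bash
python3 st.py
```

```text
9.2 [ 0.5239 -0.0617  0.0952] [-1.576  0.005  2.508] r 0.088 th 142.77 xang 143.71 Ftan -1.88 Frad -0.05 Fz 0.8 q [-0.26  0.52  1.72  0.    0.89  1.94]
```

>>> {"fn": "send_rows", "kwargs": {
  "motion": [
    [[0,0,-0.0023,1.5],[-0.0001,0,-0.0047,3],[-0.0003,0,-0.007,4.5],[-0.0003,0,-0.007,4.5]]
  ]
}}

```text
time: 9.6
tool_pos: [0.5283, -0.0563, 0.0953]
tool_rot: [-1.576, 0.004, 2.43]
contact_force: [0.4, -0.3, -0.9]
opening: 0.0275
```

```bash
python3 st.py
```

```text
9.6 [ 0.5283 -0.0563  0.0953] [-1.576  0.004  2.43 ] r 0.0881 th 138.19 xang 139.23 Ftan 0.05 Frad -0.49 Fz -0.9 q [-0.25  0.53  1.71  0.    0.9   2.03]
```

>>> {"fn": "send_rows", "kwargs": {
  "motion": [
    [[0,0,-0.0023,1.5],[-0.0001,0,-0.0047,3],[-0.0003,0,-0.007,4.5],[-0.0003,0,-0.007,4.5]]
  ]
}}

```text
time: 10.0
tool_pos: [0.5333, -0.051, 0.0953]
tool_rot: [-1.577, 0.004, 2.351]
contact_force: [-0.1, -0.7, 0.6]
opening: 0.0275
```

```bash
python3 st.py
```

```text
10.0 [ 0.5333 -0.051   0.0953] [-1.577  0.004  2.351] r 0.0882 th 133.47 xang 134.7 Ftan -0.54 Frad -0.49 Fz 0.6 q [-0.24  0.53  1.7   0.    0.9   2.12]
```

>>> {"fn": "send_rows", "kwargs": {
  "motion": [
    [[0,0,-0.0023,1.5],[-0.0001,0,-0.0047,3],[-0.0003,0,-0.007,4.5],[-0.0003,0,-0.007,4.5]]
  ]
}}

```text
time: 10.4
tool_pos: [0.5372, -0.0469, 0.0952]
tool_rot: [-1.574, 0.002, 2.272]
contact_force: [-5.4, -6.5, 2.5]
opening: 0.0272
```

```bash
python3 st.py; python3 snap.py side s9 270 180 150 130 5
```

```text
10.4 [ 0.5372 -0.0469  0.0952] [-1.574e+00  2.000e-03  2.272e+00] r 0.0887 th 129.83 xang 130.2 Ftan -8.31 Frad -1.59 Fz 2.5 q [-0.23  0.54  1.69  0.    0.91  2.21]
10.45 [ 0.5372 -0.0469  0.0952] [-1.5740e+00  2.1000e-03  2.2729e+00] [-4.96 -6.03  1.72] 0.027625316404704035
```

View pics/s9c.png

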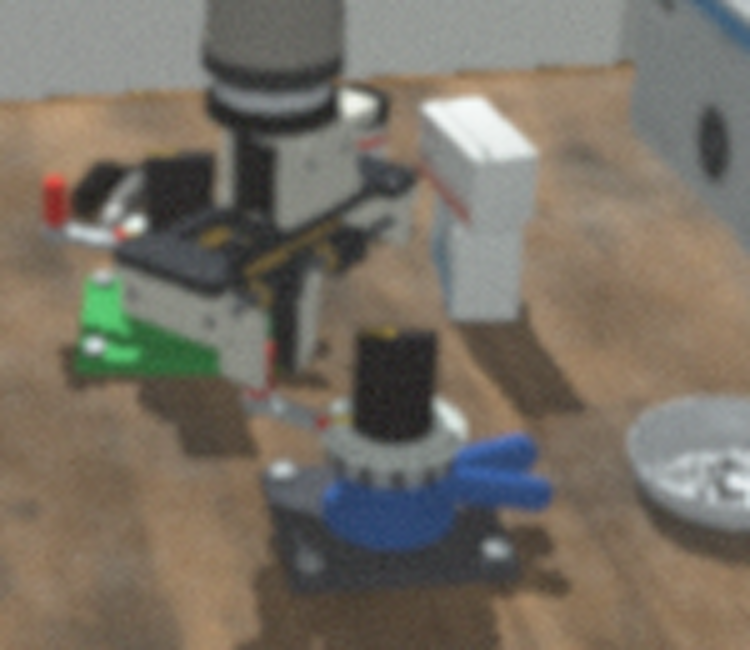

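The washer has been met (about 8 N tangential). I continue in small steps.

>>> {"fn": "send_rows", "kwargs": {
  "motion": [
    [[0,0,-0.002,1],[-0.0001,0,-0.004,2],[-0.0001,0,-0.005,2.5],[-0.0001,0,-0.005,2.5]]
  ]
}}

```text
time: 10.85
tool_pos: [0.5391, -0.0448, 0.095]
tool_rot: [-1.569, 0.0, 2.23]
contact_force: [-8.3, -7.1, 4.7]
opening: 0.0276
```

```bash
python3 st.py
```

```text
10.85 [ 0.5391 -0.0448  0.095 ] [-1.569  0.     2.23 ] r 0.0892 th 128.03 xang 127.75 Ftan -10.88 Frad -0.46 Fz 4.7 q [-0.22  0.55  1.68 -0.    0.92  2.26]
```

>>> {"fn": "send_rows", "kwargs": {
  "motion": [
    [[0,0,-0.003,1],[-0.0001,0,-0.005,2],[-0.0002,0,-0.007,3],[-0.0002,0,-0.007,3]]
  ]
}}

```text
time: 11.25
tool_pos: [0.542, -0.0418, 0.0948]
tool_rot: [-1.563, -0.002, 2.178]
contact_force: [-10.4, -8.6, 6.0]
opening: 0.0276
```

```bash
python3 st.py
```

```text
11.25 [ 0.542  -0.0418  0.0948] [-1.563e+00 -2.000e-03  2.178e+00] r 0.0898 th 125.41 xang 124.77 Ftan -13.44 Frad -1.0 Fz 6.0 q [-0.22  0.55  1.67 -0.01  0.93  2.32]
```

>>> {"fn": "send_rows", "kwargs": {
  "motion": [
    [[0,0,-0.003,1],[-0.0001,0,-0.0055,1.5],[-0.0001,0,-0.0055,1.5],[-0.0001,0,-0.0055,1.5]]
  ]
}}

```text
time: 11.65
tool_pos: [0.5433, -0.04, 0.0946]
tool_rot: [-1.556, -0.005, 2.152]
contact_force: [-12.2, -7.7, 8.6]
opening: 0.0274
```

```bash
python3 st.py;python3 snap.py side s10 270 180 150 130 5; python3 -c "
from h import *
c,s=pickle.load(open('s10.pkl','rb'))
print(Rt(s).round(4))"
```

```text
11.65 [ 0.5433 -0.04    0.0946] [-1.556 -0.005  2.152] r 0.0905 th 124.07 xang 123.31 Ftan -14.45 Frad 0.49 Fz 8.6 q [-0.21  0.56  1.66 -0.01  0.94  2.36]
11.7 [ 0.5433 -0.04    0.0946] [-1.5556 -0.0048  2.1522] [-12.87  -8.02   8.1 ] 0.027595246030495724
[[-0.5492 -0.0153 -0.8355]
 [ 0.8357 -0.0044 -0.5492]
 [ 0.0048 -0.9999  0.0152]]
```

Tangential push is 14.5 to 15 N. Now I back off, open, and rise.

>>> {"fn": "send_rows", "kwargs": {
  "motion": [
    [[0,0,0.003,0],[0,0,0.006,0],[0,0,0.006,0],[0,0,0.006,0],[0,0,0.006,0]]
  ],
  "gripper": 0.45
}}

```text
time: 12.2
tool_pos: [0.5386, -0.0431, 0.0948]
tool_rot: [-1.556, -0.005, 2.152]
contact_force: [-0.1, -0.4, 0.3]
opening: 0.0414
```

```bash
python3 st.py;python3 snap.py side s11 270 180 150 130 5
```

```text
12.2 [ 0.5386 -0.0431  0.0948] [-1.556 -0.005  2.152] r 0.0907 th 127.61 xang 123.33 Ftan -0.29 Frad -0.24 Fz 0.3 q [-0.22  0.55  1.67 -0.01  0.94  2.35]
12.25 [ 0.5385 -0.0431  0.0947] [-1.5559 -0.0047  2.1525] [-0.09 -0.46  0.43] 0.041181131242843574
```

View pics/s11c.png

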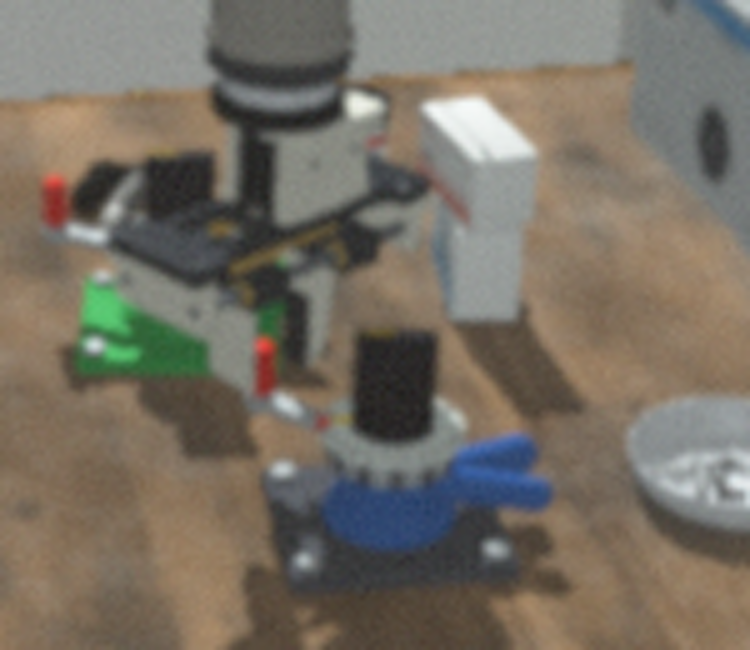

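Force is zero and the post stands free between the fingers. I rise, then move outwards for a look.

>>> {"fn": "send_rows", "kwargs": {
  "motion": [
    [[0,-0.02,0,0],[0,-0.06,0,0],[0,-0.1,0,0],[0.02,-0.14,0,0],[0.02,-0.15,0,0],[0.02,-0.15,0,0],[0.02,-0.15,0,0]]
  ]
}}

```text
time: 12.95
tool_pos: [0.5295, -0.0258, 0.2436]
tool_rot: [-1.555, -0.006, 2.153]
contact_force: [0.3, -1.6, -1.1]
opening: 0.0412
```

```bash
python3 st.py;python3 snap.py wrist w12 230 80 180 170 4; python3 snap.py side s12; python3 snap.py wrist w13
```

```text
12.95 [ 0.5295 -0.0258  0.2436] [-1.555 -0.006  2.153] r 0.1101 th 125.9 xang 123.34 Ftan -0.7 Frad -1.44 Fz -1.1 q [-0.19  0.37  1.51 -0.01  1.28  2.37]
13.0 [ 0.5292 -0.0259  0.243 ] [-1.5538 -0.0067  2.1523] [ 0.11  0.57 -0.74] 0.04128438603386454
13.05 [ 0.5292 -0.0259  0.2429] [-1.5535 -0.007   2.1521] [-0.39 -0.75  0.01] 0.04137589851485534
13.1 [ 0.5292 -0.0259  0.2429] [-1.5534 -0.0071  2.1521] [ 0.53 -0.76  0.25] 0.04112064615355862
```

View pics/w12c.png

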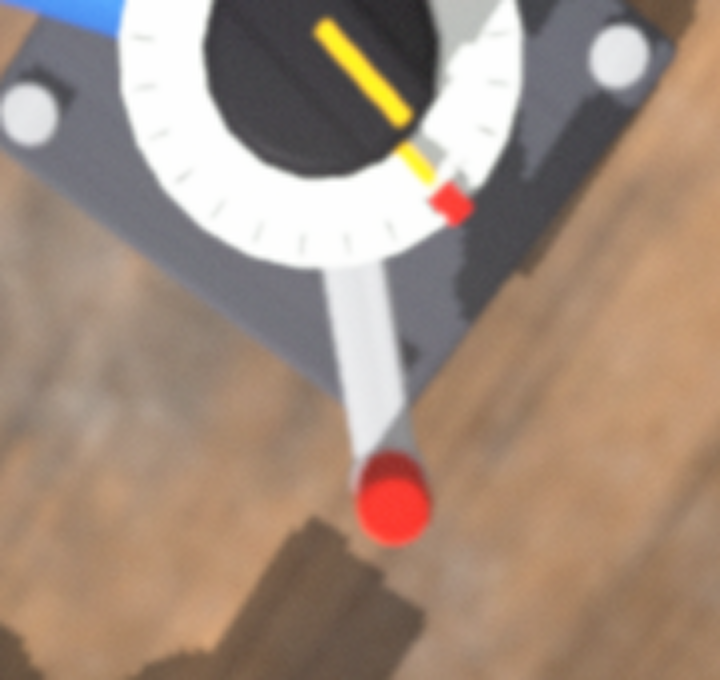

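View pics/s12.png

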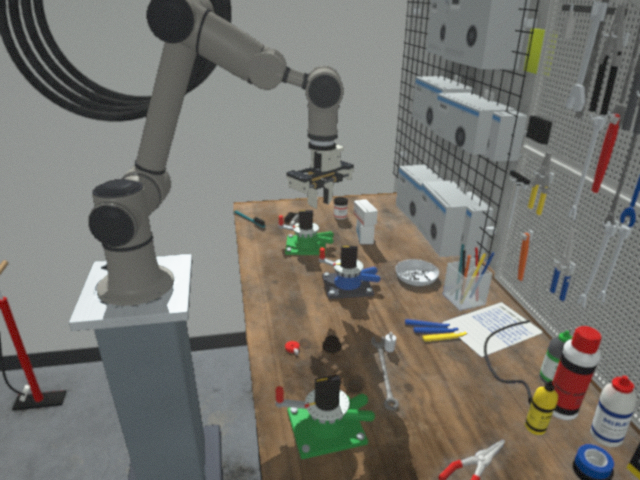

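```bash
python3 - <<'E'
from h import *
c,s=pickle.load(open('w12.pkl','rb'))
f=lambda u,v,z:at(c,230+u/4-.4,80+v/4-.4,z)
A=np.array([.594,-.115,0])
for n,u,v,z in(("post",394,505,.093),("P",433,178,.073),("M",452,204,.074)):
    p=f(u,v,z);d=p-A;print(n,p.round(4),np.hypot(*d[:2]).round(4),np.degrees(np.arctan2(d[1],d[0])).round(2))
c,s=pickle.load(open('w5.pkl','rb'))
p=at(c,351.4,227.2,.093);d=p-A;print("start",p,np.hypot(*d[:2]),np.degrees(np.arctan2(d[1],d[0])))
E
```

```text
post [ 0.5336 -0.0494  0.093 ] 0.0892 132.64
P [ 0.562  -0.1078  0.073 ] 0.0328 167.41
M [ 0.5559 -0.1057  0.074 ] 0.0393 166.3
start [ 0.50582955 -0.12067601  0.093     ] 0.08835295654973774 -176.31664133152793
```

The pointer is still at the clip. The post's rest angle from this picture, about 132.6°, shows more spring-back than I'd expect, so I check with a second view.

```bash
python3 - <<'E'
from h import *
c,s=pickle.load(open('s12.pkl','rb'))
cv2.imwrite("pics/s12p.png",cv2.resize(c["frame"][235:305,305:390,::-1],None,fx=8,fy=8,interpolation=cv2.INTER_CUBIC))
for a in (125,127,129,131,133,135):
    t=np.radians(a);p=[.594+.09*np.cos(t),-.115+.09*np.sin(t)]
    q=proj(c,[p+[.093],p+[.062]]);print(a,((q-[305,235]+.5)*8).round(0).tolist())
c,s=pickle.load(open('s6.pkl','rb'))
cv2.imwrite("pics/s6p.png",cv2.resize(c["frame"][235:305,305:390,::-1],None,fx=8,fy=8,interpolation=cv2.INTER_CUBIC))
for a in (181,183,185,187):
    t=np.radians(a);p=[.594+.09*np.cos(t),-.115+.09*np.sin(t)]
    q=proj(c,[p+[.093],p+[.062]]);print(a,((q-[305,235]+.5)*8).round(0).tolist())
E
```

```text
125 [[161.0, 100.0], [159.0, 175.0]]
127 [[155.0, 103.0], [154.0, 178.0]]
129 [[149.0, 106.0], [148.0, 181.0]]
131 [[144.0, 109.0], [143.0, 185.0]]
133 [[139.0, 113.0], [137.0, 188.0]]
135 [[134.0, 116.0], [133.0, 191.0]]
181 [[97.0, 211.0], [96.0, 289.0]]
183 [[99.0, 216.0], [98.0, 294.0]]
185 [[101.0, 220.0], [100.0, 298.0]]
187 [[104.0, 225.0], [103.0, 303.0]]
```

View pics/s12p.png

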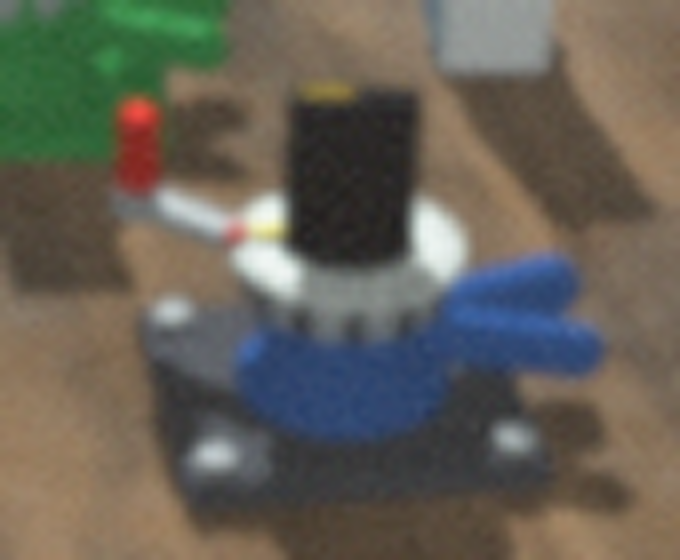

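View pics/s6p.png

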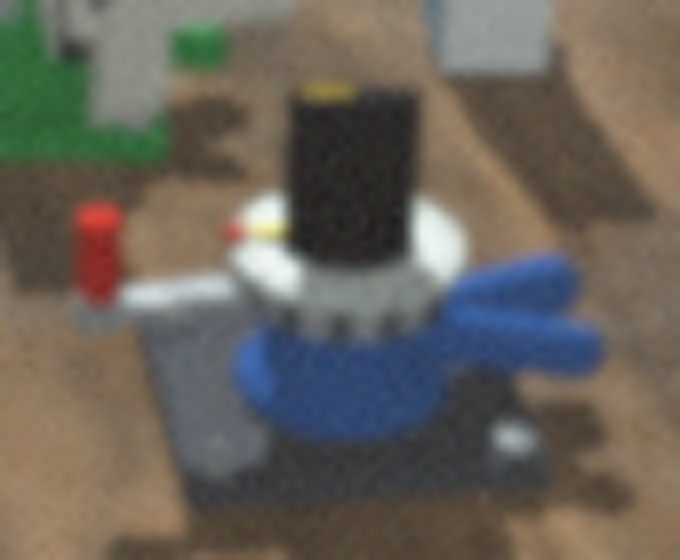

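The side view agrees: post top at (139,107), so a rest angle of about 132.5°. The force slope of 63 N/rad against a nominal 83 points to finger flex. That puts first contact near 136.5° and the rest at about 0.07 rad, which is the stated spring-back. I hand in.

```bash
python3 -c "
from cell import hand_in,sensors
s=sensors.observe();print(s['time'],s['contact_force'],abs(s['qvel']).max())
print(hand_in())"
```

```text
13.1 [ 0.53273876 -0.76252274  0.25083984] 0.005384492223036046
the job is handed in; nothing more can be done
None
```

I turned the knob on the blue stand about 46° clockwise to the red clip and let go. I then pushed the lock ring's post clockwise until it met the washer, up to about 14.5–15 N. After that I backed off and handed the job in at 13.1 s with the arm clear.

**Pointer:** after I let go of the ring it still stood at the clip. Pointer and clip measured 167.4° and 166.3°, which is under 1 mm apart at the pointer tip.

**Lock ring:** I could not read the washer value directly.
- **Peak push:** the force puts it at about 0.09–0.1 rad, well below the 0.20 rad limit.
- **At rest:** two cameras put the post at about 132.5°. That is further back than the arm's position at peak push suggested (about 127.7°). If the fingers flexed about 5 mm under the push, this matches the expected spring-back to about 0.07 rad. Without any flex it would mean about 0.01 rad, which is not tight. I judged flex more likely because the force rose at 63 N per rad instead of 83. I did not push again to check.

**Other things:** I did not touch any of the other things on the bench, and the last side picture shows none of those in its view moved.

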